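# Park the handheld throttle on its eye

### The job

Park the handheld train throttle: press the snap hook on its nose against the upright bar of the parking eye until the gate gives way and springs shut behind the bar, then tug it straight back gently (about 8 to 15 N) to feel that the closed gate holds. Leave it lying flat on the board, clipped on and let go; never strain the hook or eye beyond 20 N and do not disturb the model trains.

Things in the scene. Friction and masses are not known exactly. Their poses are not given: they have to be found in the camera images.
- throttle: Loose handheld train controller lying flat, 0.15 to 0.31 kg: grey plastic slab 120 mm long (x), 52 mm wide (y), 24 mm thick; knob (28 mm across, 10 mm tall) on top at x = +30 mm, small white buttons at the -x end. Origin: centre of the slab's underside, z up. Grip across the 52 mm width, from above. Its +x end carries a flat rigid steel snap hook, foremost point x = 117 mm.
- throttle_mouth (a point): Middle of the hook's mouth on the line of the shut gate: throttle x = 104, y = 0, z = 13 mm (hook's mid-height; hook 8 mm thick); axes as the throttle's. Two jaws run forward to it, inner faces at y = +14 and -14 mm. The clear entrance is y = -10 mm (inward lip of the -y jaw, in front of the gate's free end, x = 110 to 117 mm) to y = +11 mm (gate's pivot).
- throat (a point): Middle of the throat's rigid bottom, the face of the hook's crossbar: throttle x = 67, y = 0, z = 13 mm. An 8 mm bar rests there with its centre at throttle x = 71 mm. Once clipped, the bar has about 24 mm of free play between here and the shut gate, which it meets from inside with its centre at about throttle x = 95 mm.
- snap_gate (a joint): Gate angle, rad: 0 shut, to 1.5 pushed inward (to the slab); cannot open outward. 10 mm round bar pivoted at throttle x = 104, y = +17 mm, free end at y = -13 mm. Spring: 3 to 7 N to push in mid-mouth. An 8 mm bar entering mid-mouth must go 29 mm past the gate line before the gate springs shut behind it (sooner nearer the lip, -y); 3.5 mm further it strikes the throat's bottom.
- eye: Fixed parking eye: wooden block 56 mm wide (y), 70 mm high, near face at x = 64 mm, and before it an upright 8 mm round steel bar on a 4 mm thick foot plate (36 mm wide, from 8 mm before to 50 mm behind the bar), joined at its top (56 mm high) by a level arm to the block: a closed loop. Origin on the board under the bar's middle setting; z up, +x from bar to block, the way the hook is pushed on.
- eye_bar (a point): Middle setting of the bar's centre line, 13 mm above the board; axes as the eye's. The bar itself is clamped by a slotted foot anywhere up to 11 mm before or behind this point along eye x (exact in y) and is rigid there; the readings do not tell where, so feel for it. 13 mm is the hook's mid-height when the throttle lies on the board; throttle x goes parallel to eye x.
- coach: Loose model railway coach, red sides, silver roof, 139 x 32 x 42 mm, on the board; origin: centre of its underside, x lengthwise. Leave alone.
- loco: Loose black model tank locomotive, 127 x 32 x 52 mm, standing to the +y side of the eye's block; origin: centre of its underside, x lengthwise. Leave alone.
- wagon: Loose open brown goods wagon, 85 x 32 x 36 mm, standing to the -y side of the eye's block; origin: centre of its underside, x lengthwise. Leave alone.
Things that resemble listed ones, but are neither listed nor needed, are in the scene too. Leave any blue or yellow look-alike of the throttle alone.

How it is judged:
By the outcome, as a careful person would: the job done as asked, in the order asked, and still so for the second after the job is handed in, with the robot touching nothing.
It also fails if it takes over 66 s, if anything falls off the work surface, if the arm or the gripper's body presses on something with over 40 N, if the wrist force passes 120 N, or if a joint passes its speed limit or range.

### The arm

A 6-joint arm with a two-finger parallel gripper is mounted at the origin on the work surface. World frame = base frame: x ahead of the robot, y to its left, z up, the work surface at z = 0. Lengths are in m, angles in rad, forces in N, time in s.
With the tool pointing down it reaches from about 0.325 to 0.9 m from the base axis. Payload 6.1 kg.
Tool frame: the origin (TCP) lies midway between the tips of the shut fingers; the grasp point (between the pads) lies 19 mm behind it; z points along the fingers, y is the line along which they close (so a half turn about z gives the same grasp; the last joint's range is limited). The gripper opens to 85 mm and grips with 20 to 120 N. Pads are 22 mm wide; open, the fingers measure 114 mm over their backs; the gripper's body (76 mm by 85 mm) begins 54 mm behind the grasp point. The pads swing forward as they close: fully open they stand 13 mm farther back than shut.
Start: joints at [1.013, 0.22, 1.526, -0, 1.395, -0.126], TCP at [0.262, 0.568, 0.206] pointing down, gripper open.
Joint ranges: [-2.98, 2.98], [-0.91, 2.08], [0.09, 2.57], [-1.24, 4.39], [0.2, 2.65], [-2.68, 2.68]. Speed limits (rad/s): [2.57, 2.57, 3.01, 3.14, 3.14, 3.14].

### API

Orientations are given as a rotation vector (axis times angle).
In Python, from bench import env gives the robot as it stands. The module is installed in compiled form; this text tells all that it offers.
- The arm moves only by the tool step_arm, never from a script. Its argument "plan" is a list that holds one entry, the list of rows, each a list of 7 numbers: the turn, a rotation vector about the tool's x, y, z in units of 8 degrees (1.0 is 8 degrees), then the shift along the tool's x, y, z in units of 60 mm (1.0 is 60 mm), then the opening, from 0 (shut) to 1 (fully open). A call has 1 to 5 rows; each row is the pose to reach, as a shift and turn from the pose commanded when the call began, along the tool's axes at that moment; what a row does not reach only later rows make up. A row lasts 1/8 s, in which the tool goes at most 62.5 mm and 10.7 degrees, less where a joint would pass 70% of its speed; a pose out of reach is approached as far as the arm can. A call with a gripper value outside its range is refused whole. The fingers move at their own pace and stop on an object; "force" is the grip in N (left out, the last holds). Time passes only in rows, so rows that repeat a pose let the fingers close. It gives the time, the measured TCP pose, the force, the opening and the grip force at its end, in the units of the state.
- env.sense(): the state, without advancing time (a new reading comes with each control period).
- env.get_image(name): name is "scene" or "top"; returns the picture (420x560x3 uint8, blue, green, red); there is no depth.
- env.calibration(name): a dict with "fovy" (degrees; the focal length in pixels is half the picture's height over the tangent of half this angle, whatever the lens; pixels are square), "cx", "cy" (the principal point, pixels), "rvec" (rotation vector, rad) and "tvec" (3), from world to camera coordinates, as OpenCV has them. Camera axes: x right, y down, z forward; pixel columns grow to the right and rows downward; lengths in m; the calibration is good to about 2 mm. A picture is of the moment at which its call begins. calibration takes no time and is no camera call.
- env.close_job(): hands the job in; it is judged then, once.
The state is a dict: "t": time; "q": joint angles; "qd": joint speeds; "joint_efforts": joint torques, N m; "tool_pos": TCP position; "orientation": TCP orientation; "wrist_force": force on the tool from outside, world axes, zero at the start; "torque": the same for the moment, N m; "finger_gap": opening from 0.0 (shut) to 1.0 (fully open); "grasp_force": force on a finger pad.
Only numpy, scipy, OpenCV 4.12 (cv2) and the standard library are available. Lean on these libraries where they do the work, as an engineer would, in place of code of your own. Each camera call takes 0.05 s, during which the arm holds its last target. There are 200 camera calls.

## Working session

There is one attempt and no reset: what is moved stays moved. The work goes in short steps, Python scripts to look and compute and a tool call to move; the robot and the scene stay as the last step left them, time stands still between calls to the robot, and variables do not carry over. Pictures are saved under pics/ and viewed, at most 10 in all, crops included, and the job is handed in when it is done.

Besides the shell and the picture viewer there is one more tool, called after ">>>" as name([rows], argument=value, ...), one row to a line, values as JSON. step_arm: Moves the arm, as the interface text tells. Its arguments: {"type":"object","properties":{"plan":{"type":"array"},"force":{"type":"number"}},"required":["plan"]}

```bash
mkdir -p pics; python3 - <<'E'
from bench import env
import cv2
for n in("scene","top"):
    cv2.imwrite(f"pics/{n}0.png",env.get_image(n)); print(n,env.calibration(n))
s=env.sense(); print({k:s[k] for k in("t","tool_pos","orientation","wrist_force","finger_gap")})
E
```

```text
scene {'fovy': 44.67619781138775, 'cx': 287.5264272144865, 'cy': 196.48298800211768, 'rvec': array([ 1.93865273,  1.64303632, -0.62450635]), 'tvec': array([-0.0640248 , -0.32890345,  1.58311134])}
top {'fovy': 55.40742506230686, 'cx': 278.0038694026618, 'cy': 214.8146258228711, 'rvec': array([ 2.10289828, -2.12753442,  0.16258462]), 'tvec': array([0.0123963 , 0.4585164 , 0.71654748])}
{'t': 0.1, 'tool_pos': array([0.26127019, 0.56711891, 0.20549482]), 'orientation': array([-6.72891739e-01, -3.06809587e+00,  2.62977531e-03]), 'wrist_force': array([ 0.01698417,  0.701096  , -0.1245207 ]), 'finger_gap': 0.9992178640236186}
```

View pics/top0.png

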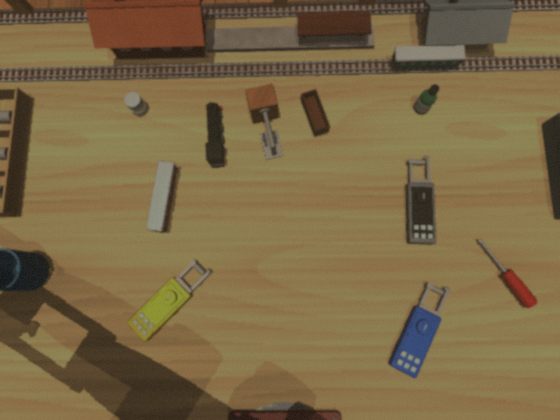

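View pics/scene0.png

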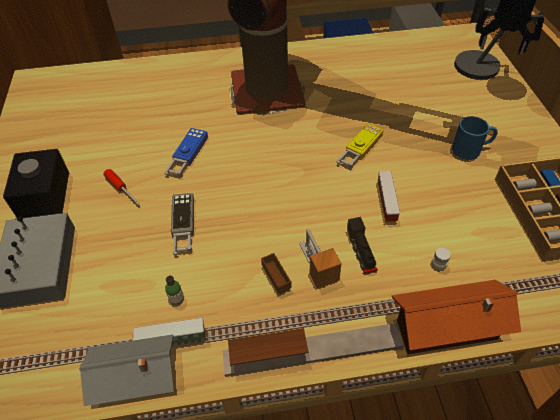

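Candidates for the throttle in the top view are grey (422,205), blue (417,340) and yellow (165,305). The description calls for the grey one. The eye is at (265,110), with its block at (263,102) and its foot at (271,150). I'll check these in one close crop.

```bash
python3 - <<'E'
import cv2,numpy as np
a=cv2.imread("pics/top0.png")
f=lambda x,y:cv2.resize(a[y:y+100,x:x+66],None,fx=6,fy=6,interpolation=cv2.INTER_CUBIC)
cv2.imwrite("pics/crop1.png",np.hstack([f(390,150),f(235,75)]))
E
```

```text
(no output)
```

View pics/crop1.png

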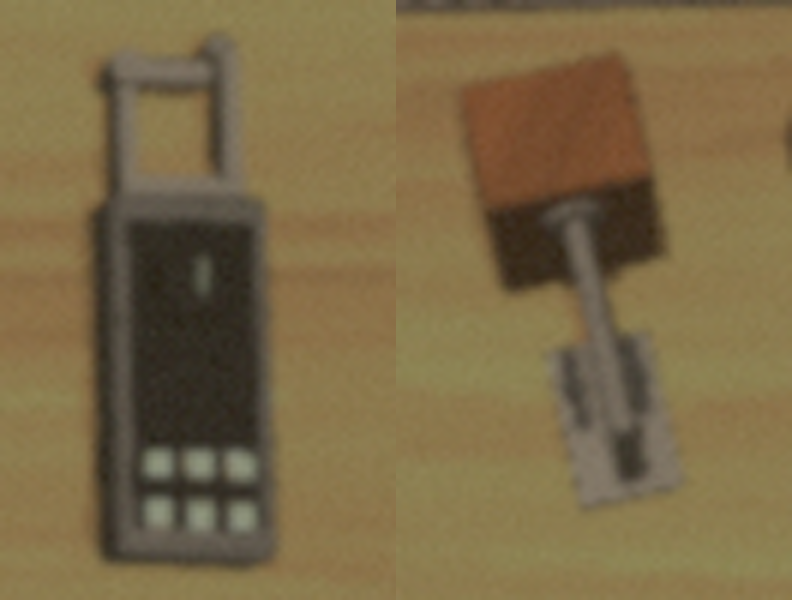

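The left crop shows the grey throttle, with its hook up (+x), the gate pivot at top left and the lip jaw at top right. The right crop shows the eye: block on top, the arm coming down to the bar, and the foot plate near (271,155). Next I'll fit poses to the corners.

```bash
cat > h.py <<'E'
import numpy as np,cv2
from scipy.optimize import least_squares
from scipy.spatial.transform import Rotation as R
from bench import env
def cam(n):
    c=env.calibration(n); f=210/np.tan(np.radians(c["fovy"]/2))
    return np.array(c["rvec"]),np.array(c["tvec"]),np.array([[f,0,c["cx"]],[0,f,c["cy"]],[0,0,1.]])
def proj(n,P):
    r,t,K=cam(n); return cv2.projectPoints(np.array(P,float),r,t,K,None)[0][:,0]
def place(p,P):
    P=np.array(P,float); c,s=np.cos(p[2]),np.sin(p[2])
    return np.c_[p[0]+c*P[:,0]-s*P[:,1],p[1]+s*P[:,0]+c*P[:,1],P[:,2]]
def fit(n,P,px,p0):
    P=np.array(P)/1000.; px=np.array(px,float)
    r=least_squares(lambda p:(proj(n,place(p,P))-px).ravel(),p0)
    return r.x,r.fun.reshape(-1,2).round(1)
E
python3 - <<'E'
from h import *
o=lambda L,x,y:[(390+a/6-0 if x==390 else 235+(a-396)/6, y+b/6) for a,b in L]
T=[(60,-26,24),(-60,-26,24),(117,-18,13),(104,17,17),(60,26,24),(-60,26,0)]
x,r=fit("top",T,o([(267,200),(272,555),(222,40),(122,70),(118,200),(106,560)],390,150),[.65,-.1,0]);print("thr",x,r.tolist())
E_=[(64,28,70),(64,-28,70),(64,28,0),(64,-28,0),(-8,18,4),(-8,-18,4)]
x,r=fit("top",E_,o([(490,210),(660,180),(508,290),(665,255),(583,507),(685,485)],235,75),[.75,.1,0.2]);print("eye",x,r.tolist())
print(place(x,[(0.,0,.013),(-.071,0,0)]))
s=env.sense();print(R.from_rotvec(s["orientation"]).as_matrix().round(3))
E
```

```text
thr [ 0.46244902 -0.2702201  -0.03777068] [[0.3, -0.8], [2.1, 1.4], [0.6, -0.4], [0.4, -0.2], [-1.8, -1.4], [-1.6, 1.2]]
eye [0.59881908 0.0166857  0.19441933] [[0.2, 1.1], [0.5, 0.2], [0.3, 2.3], [0.4, 2.7], [-0.8, -3.2], [-0.6, -3.1]]
[[0.59881908 0.0166857  0.013     ]
 [0.52915672 0.00296872 0.        ]]
[[-0.908  0.419 -0.001]
 [ 0.419  0.908 -0.002]
 [ 0.    -0.002 -1.   ]]
```

```bash
cat >> h.py <<'E'
def goal(x,y,z,yaw):
    "tool down, tool y at heading yaw+90deg (closest half turn): row numbers from the measured pose"
    s=env.sense(); M=R.from_rotvec(s["orientation"]); T=np.array([s["tool_pos"]]).ravel()
    c,w=np.cos(yaw),np.sin(yaw); G=R.from_matrix(np.array([[-c,-w,0],[-w,c,0],[0,0,-1.]]))
    print("turn",(np.degrees((M.inv()*G).as_rotvec())/8).round(2),"shift",(M.inv().apply(np.array([x,y,z])-T)/.06).round(2),
     "| t",round(float(s["t"]),2),"F",np.round(s["wrist_force"],1),"gap",round(float(s["finger_gap"]),3),"grip",s["grasp_force"])
E
python3 -c "
from h import *
goal(.4525,-.2698,.2,-.038)"
```

```text
turn [-0.01 -0.   -2.82] shift [ -8.73 -11.33   0.11] | t 0.1 F [ 0.   0.7 -0.1] gap 0.999 grip 0.0
```

>>> step_arm([
  [[0,0,-1.3,-0.62,-0.81,0,1],[0,0,-2.6,-1.25,-1.62,0,1],[0,0,-2.82,-1.87,-2.43,0,1],[0,0,-2.82,-2.5,-3.24,0,1],[0,0,-2.82,-3.12,-4.05,0,1]],
])

```text
t: 0.72
tool_pos: [0.3298, 0.2667, 0.2062]
orientation: [0.059, 3.141, -0.0]
wrist_force: [1.2, -0.9, -0.2]
finger_gap: 1.003
grasp_force: 0.0
```

```bash
python3 -c "
from h import *
goal(.4525,-.2698,.2,-.038);print(env.sense()['tool_pos'])"
```

```text
turn [-0.  0.  0.] shift [-2.38 -8.86  0.11] | t 0.72 F [ 1.2 -0.9 -0.2] gap 1.003 grip 0.0
[0.32977215 0.26668253 0.20619902]
```

>>> step_arm([
  [[0,0,0,-0.26,-0.97,0,1],[0,0,0,-0.52,-1.94,0,1],[0,0,0,-0.78,-2.91,0,1],[0,0,0,-1.04,-3.88,0,1],[0,0,0,-1.3,-4.85,0,1]],
])

```text
t: 1.35
tool_pos: [0.3967, -0.0271, 0.2065]
orientation: [0.06, 3.14, 0.0]
wrist_force: [1.2, 0.2, 0.2]
finger_gap: 1.0
grasp_force: 0.0
```

>>> step_arm([
  [[0,0,0,-0.26,-0.97,0,1],[0,0,0,-0.52,-1.94,0.5,1],[0,0,0,-0.78,-2.91,1,1],[0,0,0,-1.04,-3.98,1.5,1],[0,0,0,-1.06,-3.98,1.5,1]],
])

```text
t: 1.98
tool_pos: [0.4499, -0.2683, 0.1138]
orientation: [-0.064, -3.138, -0.003]
wrist_force: [0.0, 1.1, 0.2]
finger_gap: 1.001
grasp_force: 0.0
```

```bash
python3 -c "
from h import *
a=env.get_image('top');cv2.imwrite('pics/top1.png',cv2.resize(a[110:310,330:530],None,fx=3,fy=3,interpolation=2))
goal(.4525,-.2698,.06,-.038);print(env.sense()['tool_pos'])"
```

```text
turn [ 0.01 -0.02 -0.02] shift [-0.04 -0.01  0.89] | t 2.02 F [-1.7 -0.9 -0.5] gap 0.998 grip 0.0
[ 0.45009429 -0.26905945  0.11357394]
```

View pics/top1.png

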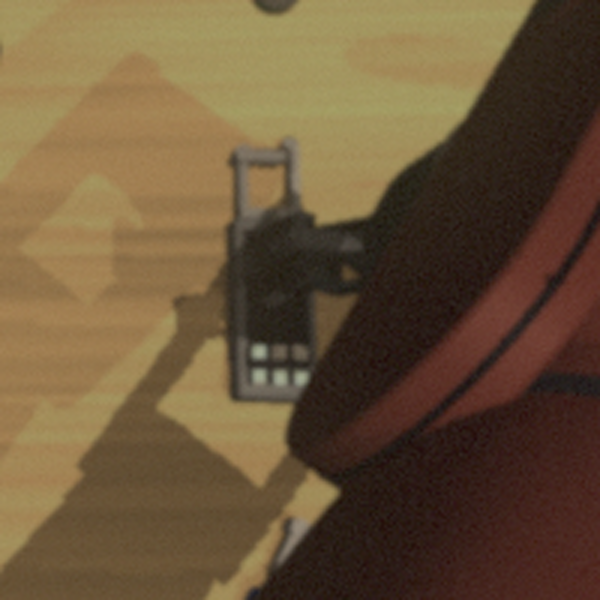

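The picture shows the dark gripper above the slab, with finger shapes near full-image (443,193). I'll compare them with the projected fingertips and cross-check the throttle in the scene camera.

```bash
python3 - <<'E'
from h import *
print(proj("top",[(.45,-.269+d,z) for z in(.127,.18) for d in(.05,-.05)]).round(0), "cam",(-R.from_rotvec(cam("top")[0]).inv().apply(cam("top")[1])))
thr=[.4624,-.2702,-.038]
P=[(60,-26,24),(-60,-26,24),(117,-18,13),(104,17,17),(60,26,24),(-60,26,24),(-60,26,0),(-60,-26,0)]
print(proj("scene",place(thr,np.array(P)/1000)).round(0).tolist())
a=env.get_image("scene")
x=cv2.imread("pics/scene0.png")
for p in proj("scene",place(thr,np.array(P)/1000)): cv2.circle(x,(int(p[0]*1+.5),int(p[1]+.5)),0,(0,0,255),-1)
E_=[(64,28,70),(64,-28,70),(64,28,0),(64,-28,0),(-8,18,4),(-8,-18,4),(0,0,56)]
for p in proj("scene",place([.5988,.0167,.194],np.array(E_)/1000)): cv2.circle(x,(int(p[0]*1+.5),int(p[1]+.5)),0,(0,0,255),-1)
c=lambda i,u,v:cv2.resize(i[v:v+80,u:u+80],None,fx=5,fy=5,interpolation=cv2.INTER_NEAREST)
cv2.imwrite("pics/sc1.png",np.hstack([c(x,145,180),c(x,285,218)]))
E
```

```text
[[412. 209.]
 [473. 208.]
 [423. 202.]
 [489. 201.]] cam [ 0.3229975  -0.01210692  0.78699256]
[[170.0, 232.0], [171.0, 194.0], [174.0, 255.0], [189.0, 247.0], [192.0, 230.0], [192.0, 192.0], [194.0, 198.0], [173.0, 200.0]]
```

View pics/sc1.png

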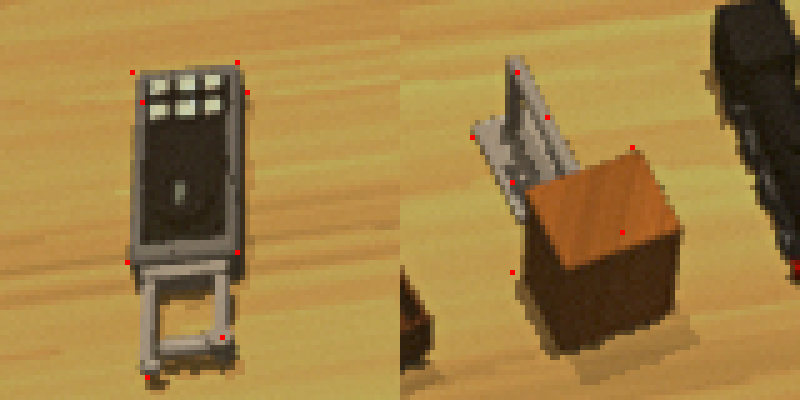

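The throttle fit agrees within about 1 px in both cameras. The bar looks several mm nearer the robot than its middle setting. The gripper has ±16 mm of clearance, so I'll descend.

>>> step_arm([
  [[0,-0.02,-0.02,-0.04,-0.01,0.6,1],[0,-0.02,-0.02,-0.04,-0.01,1.0,1],[0,-0.02,-0.02,-0.04,-0.01,1.3,1],[0,-0.02,-0.02,-0.04,-0.01,1.6,1],[0,-0.02,-0.02,-0.04,-0.01,1.84,1]],
])

```text
t: 2.7
tool_pos: [0.4538, -0.2667, 0.0055]
orientation: [0.055, 3.138, -0.0]
wrist_force: [0.1, -0.4, -1.1]
finger_gap: 0.994
grasp_force: 0.0
```

```bash
python3 -c "
from h import *
a=env.get_image('scene');cv2.imwrite('pics/sc2.png',cv2.resize(a[150:270,120:240],None,fx=5,fy=5,interpolation=2))
goal(.4525,-.2698,.001,-.038);print(env.sense()['tool_pos'])"
```

```text
turn [0.01 0.01 0.02] shift [-0.   -0.07  0.04] | t 2.75 F [-1.7  0.5 -0.9] gap 1.001 grip 0.0
[ 0.45259822 -0.26589988  0.00367156]
```

View pics/sc2.png

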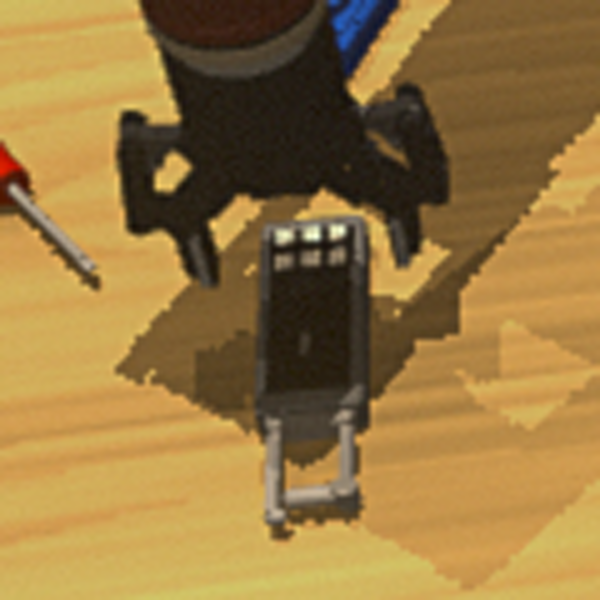

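```bash
python3 - <<'E'
from h import *
f=lambda P,u,v,s:((proj("scene",P)-[u,v])*s).round(0).tolist()
print(f([(.4526,-.266+d,.017) for d in(.048,-.048)],120,150,5))
print(f(place([.4624,-.2702,-.038],np.array([(-60,26,24),(-60,-26,24),(60,26,24),(60,-26,24),(117,-18,13)])/1000),120,150,5))
# scale/height free: throttle from scene alone
x,r=fit("scene",[(-60,26,24),(-60,-26,24),(60,26,24),(60,-26,24),(117,-18,13),(104,17,17)],np.array([(365,222),(266,226),(362,410),(260,412),(278,525),(350,488)])/5+[120,150],[.46,-.27,0]);print(x,r.tolist())
print(env.sense()["q"])
E
```

```text
[[416.0, 287.0], [219.0, 313.0]]
[[361.0, 210.0], [256.0, 221.0], [361.0, 400.0], [250.0, 412.0], [268.0, 523.0]]
[ 0.46582873 -0.26693145 -0.04001463] [[0.6, -1.5], [-0.5, -0.3], [1.2, -1.0], [-0.7, 0.9], [-0.6, 0.7], [0.1, 0.8]]
[-6.82652257e-01  2.30492995e-01  1.93308504e+00  2.05231864e-03
  9.78293925e-01 -2.21952108e+00]
```

The tips in view appear a few pixels from where I predicted them. A gentle close to about the slab width will show whether they straddle the slab.

>>> step_arm([
  [[0,0,0,0,-0.03,0.03,0.75],[0,0,0,0,-0.03,0.03,0.62],[0,0,0,0,-0.03,0.03,0.55],[0,0,0,0,-0.03,0.03,0.55],[0,0,0,0,-0.03,0.03,0.55]],
], force=20)

```text
t: 3.38
tool_pos: [0.4537, -0.2688, 0.0046]
orientation: [0.055, 3.138, -0.001]
wrist_force: [-0.6, -0.1, -0.3]
finger_gap: 0.547
grasp_force: 0.0
```

```bash
python3 -c "
from h import *
a=env.get_image('scene');cv2.imwrite('pics/sc3.png',cv2.resize(a[150:270,120:240],None,fx=5,fy=5,interpolation=2))
goal(.4525,-.2698,.001,-.038);print(env.sense()['tool_pos'])"
```

```text
turn [-0.    0.02  0.02] shift [ 0.02 -0.02  0.06] | t 3.42 F [ 0.5  0.3 -0.4] gap 0.55 grip 0.0
[ 0.45361224 -0.26878673  0.0044784 ]
```

View pics/sc3.png

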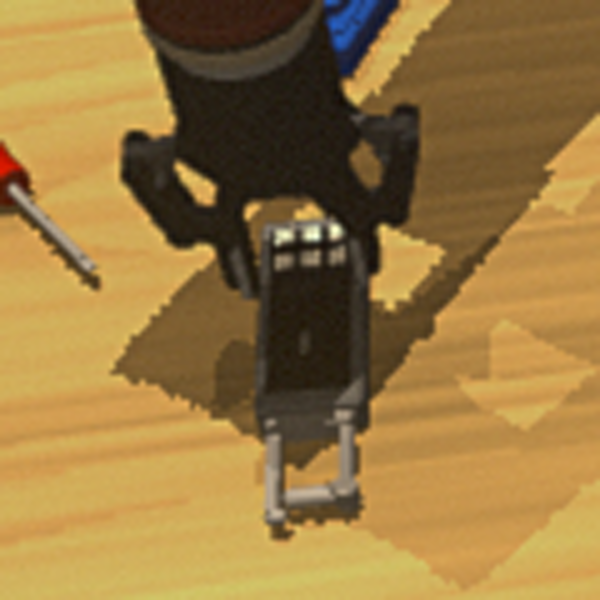

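```bash
python3 - <<'E'
from h import *
f=lambda P,u,v,s:((proj("scene",P)-[u,v])*s).round(0).tolist()
for z in(.01,.03,.05):print(z,f([(.4646,-.2688+d,z) for d in(.025,-.025)],120,150,5))
print("body",f([(.4536,-.2688+d,z) for z in (.0774+.005,.13)for d in(.0425,-.0425)],120,150,5))
s=env.sense();print(s["q"].round(3),s["orientation"])
E
```

```text
0.01 [[366.0, 322.0], [264.0, 335.0]]
0.03 [[360.0, 296.0], [256.0, 310.0]]
0.05 [[353.0, 270.0], [248.0, 283.0]]
body [[379.0, 203.0], [197.0, 227.0], [363.0, 135.0], [176.0, 159.0]]
[-6.860e-01  2.320e-01  1.929e+00  2.000e-03  9.780e-01 -2.222e+00] [ 5.54314150e-02  3.13808383e+00 -3.53617606e-04]
```

Finger height is ambiguous in this view, because at gap 0.55 there was no contact. I'll close further and see whether the fingers stop.

>>> step_arm([
  [[0,0,0,0,0,0,0.5],[0,0,0,0,0,0,0.45],[0,0,0,0,0,0,0.4],[0,0,0,0,0,0,0.4]],
], force=20)

```text
t: 3.92
tool_pos: [0.4535, -0.2687, 0.0043]
orientation: [0.055, 3.138, -0.0]
wrist_force: [1.0, -0.7, -0.6]
finger_gap: 0.399
grasp_force: 0.0
```

```bash
python3 -c "
from h import *
a=env.get_image('scene');b=env.get_image('top')
c=lambda i,u,v:cv2.resize(i[v:v+100,u:u+80],None,fx=5,fy=5,interpolation=2)
cv2.imwrite('pics/both.png',np.hstack([c(a,140,160),c(b,380,140)]))
print((proj('top',[(.4535,-.2687,z) for z in(.004,.08)])-[380,140])*5+[400,0])"
```

```text
[[593.13140079 394.14401557]
 [661.08608221 358.13548603]]
```

View pics/both.png

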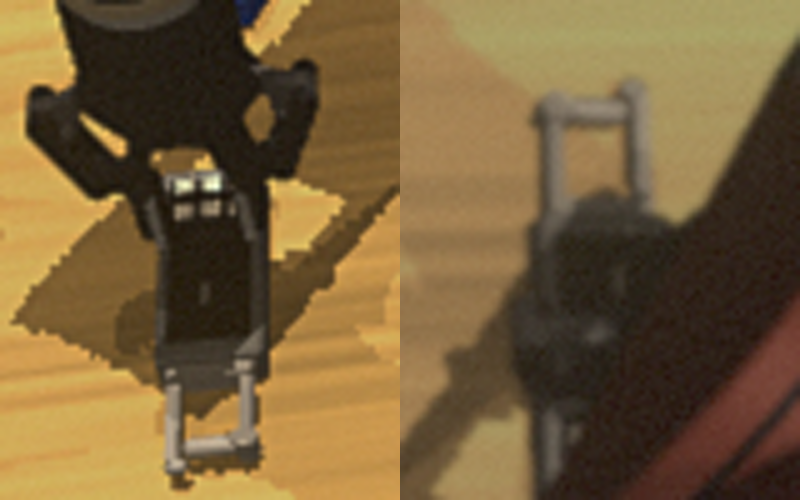

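The fingers overlap the slab's top edges, so they are above the slab and the tool sits higher than its reading suggests. I'll open and feel downward in small steps.

>>> step_arm([
  [[0,0,0,0,0,0,0.9],[0,0,0,0,0,0,0.9],[0,0,0,0,0,0.08,0.9],[0,0,0,0,0,0.16,0.9],[0,0,0,0,0,0.16,0.9]],
])

```text
t: 4.65
tool_pos: [0.453, -0.2683, -0.0061]
orientation: [0.055, 3.139, 0.001]
wrist_force: [0.3, 0.3, 0.2]
finger_gap: 0.9
grasp_force: 0.0
```

>>> step_arm([
  [[0,0,0,0,0,0.07,0.9],[0,0,0,0,0,0.07,0.9]],
])

```text
t: 4.9
tool_pos: [0.4533, -0.2685, -0.0099]
orientation: [0.055, 3.139, 0.001]
wrist_force: [0.7, 0.2, -0.0]
finger_gap: 0.897
grasp_force: 0.0
```

>>> step_arm([
  [[0,0,0,0,0,0,0.75],[0,0,0,0,0,0,0.7],[0,0,0,0,0,0,0.7]],
])

```text
t: 5.28
tool_pos: [0.4537, -0.2688, -0.0094]
orientation: [0.055, 3.138, -0.0]
wrist_force: [-0.7, -0.4, -0.1]
finger_gap: 0.698
grasp_force: 0.0
```

>>> step_arm([
  [[0,0,0,0,0,0,0.62],[0,0,0,0,0,0,0.55],[0,0,0,0,0,0,0.5]],
])

```text
t: 5.65
tool_pos: [0.4537, -0.2689, -0.0092]
orientation: [0.055, 3.138, -0.001]
wrist_force: [-0.7, 0.2, 2.5]
finger_gap: 0.602
grasp_force: 21.2
```

The fingers touch at gap 0.60 (52 mm) with 21 N. The true tip height is about 17–28 mm above the reading, so this grip is shallow. I'll open slightly and feel for the board.

>>> step_arm([
  [[0,0,0,0,0,0,0.72],[0,0,0,0,0,0.05,0.72],[0,0,0,0,0,0.1,0.72],[0,0,0,0,0,0.14,0.72],[0,0,0,0,0,0.14,0.72]],
])

```text
t: 6.28
tool_pos: [0.4534, -0.2685, -0.0183]
orientation: [0.055, 3.139, 0.001]
wrist_force: [0.4, -1.7, -0.3]
finger_gap: 0.717
grasp_force: 0.0
```

>>> step_arm([
  [[0,0,0,0,0,0.04,0.72],[0,0,0,0,0,0.04,0.72]],
])

```text
t: 6.52
tool_pos: [0.4535, -0.2686, -0.0205]
orientation: [0.055, 3.139, 0.0]
wrist_force: [-0.5, 0.6, -0.5]
finger_gap: 0.717
grasp_force: 0.0
```

>>> step_arm([
  [[0,0,0,0,0,0.04,0.72],[0,0,0,0,0,0.04,0.72]],
])

```text
t: 6.78
tool_pos: [0.4535, -0.2686, -0.0229]
orientation: [0.055, 3.139, 0.0]
wrist_force: [-0.2, 0.6, -0.3]
finger_gap: 0.717
grasp_force: 0.0
```

>>> step_arm([
  [[0,0,0,0,0,0,0.65],[0,0,0,0,0,0,0.55],[0,0,0,0,0,0,0.5],[0,0,0,0,0,0,0.5]],
], force=40)

```text
t: 7.28
tool_pos: [0.4538, -0.269, -0.0224]
orientation: [0.055, 3.138, -0.001]
wrist_force: [-0.0, -0.6, 1.6]
finger_gap: 0.599
grasp_force: 43.2
```

>>> step_arm([
  [[0,0,0,0,0,-0.2,0.5],[0,0,0,0,0,-0.5,0.5],[0,0,0,0,0,-0.5,0.5]],
])

```text
t: 7.65
tool_pos: [0.455, -0.2699, 0.0096]
orientation: [0.055, 3.135, -0.004]
wrist_force: [-0.7, -0.6, -2.9]
finger_gap: 0.6
grasp_force: 42.8
```

```bash
python3 -c "
from h import *
env.get_image('top')
goal(.4416,-.0141,.03,.194)
b=[]
s=env.sense();print(s['tool_pos'],s['torque'],s['wrist_force'],s['grasp_force'])"
```

```text
turn [-0.02  0.03 -1.64] shift [ 0.36  4.24 -0.36] | t 7.7 F [ 0.2 -0.1 -2.2] gap 0.595 grip 42.76084363460541
[ 0.45441375 -0.2694052   0.00867285] [-0.0084544   0.09098609  0.02741586] [ 0.1751152  -0.14320243 -2.23081178] 42.76084363460541
```

>>> step_arm([
  [[0,0,-0.4,0.07,0.85,0,0.5],[0,0,-0.8,0.14,1.7,0,0.5],[0,0,-1.2,0.21,2.55,0,0.5],[0,0,-1.64,0.3,3.4,0,0.5],[0,0,-1.64,0.36,4.24,0,0.5]],
])

```text
t: 8.32
tool_pos: [0.4403, -0.0121, 0.0071]
orientation: [-0.304, 3.124, -0.0]
wrist_force: [0.3, -0.0, -2.6]
finger_gap: 0.594
grasp_force: 43.1
```

>>> step_arm([
  [[0,0,0,0,0,0.2,0.5],[0,0,0,0,0,0.2,0.5]],
])

```text
t: 8.57
tool_pos: [0.4398, -0.0136, -0.0058]
orientation: [-0.305, 3.126, -0.0]
wrist_force: [-0.2, -0.8, -2.8]
finger_gap: 0.595
grasp_force: 43.1
```

```bash
python3 -c "
from h import *
a=env.get_image('scene');b=env.get_image('top')
c=lambda i,u,v:cv2.resize(i[v:v+100,u:u+80],None,fx=5,fy=5,interpolation=2)
cv2.imwrite('pics/b2.png',np.hstack([c(a,265,150),c(b,235,105)]))
goal(.4416,-.0141,-.022,.194);print(env.sense()['tool_pos'])"
```

```text
turn [-0.    0.02 -0.01] shift [-0.01  0.01  0.28] | t 8.68 F [ 0.1 -0.1 -2.2] gap 0.598 grip 43.141926527023315
[ 0.44085335 -0.01458599 -0.00495848]
```

View pics/b2.png

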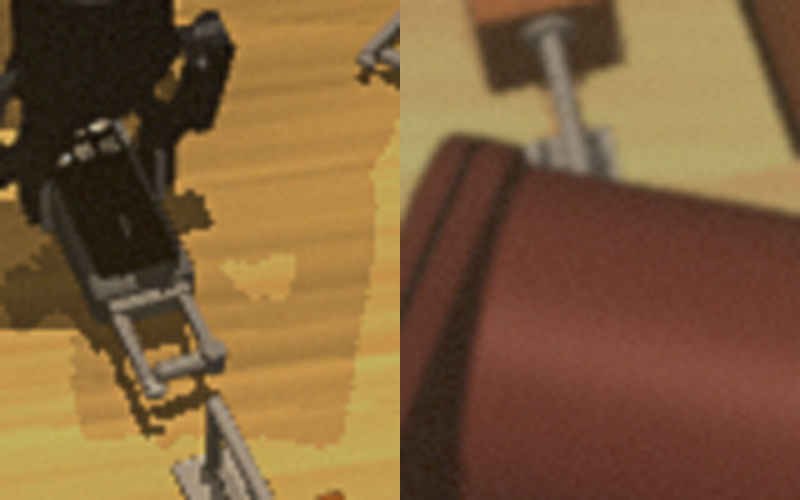

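The scene view shows the hook pointing at the bar, with the pivot ball at crop (212,358), the lip tip at (155,388), and the bar from its top at (215,398) to its base at (213,478). The arm blocks the top view. I'll compute the bar in the throttle frame from this one picture.

```bash
python3 - <<'E'
from h import *
o=np.array([265,150]); px=lambda L:np.array(L,float)/5+o
dz=17.5
T=np.array([(117,-18,13),(104,17,15),(60,26,24),(60,-26,24),(-60,26,24)])+[0,0,dz]
t,r=fit("scene",T,px([(155,390),(212,356),(188,264),(98,292),(120,122)]),[.45,-.01,.19]);print("thr",t.round(4),r.tolist())
s=env.sense()["tool_pos"]; c,w=np.cos(t[2]),np.sin(t[2]); d=s[:2]-t[:2]; print("tcp in thr mm",1e3*(c*d[0]+w*d[1]),1e3*(-w*d[0]+c*d[1]))
b,r=fit("scene",[(0,0,56),(0,0,4)],px([(215,400),(212,478)]),[.59,.02,0]);print("bar",b[:2].round(4),r.tolist())
d=b[:2]-t[:2];print("bar in thr frame mm",1e3*(c*d[0]+w*d[1]),1e3*(-w*d[0]+c*d[1]))
ob=np.array([285,218]); q=lambda L:(np.array(L,float)-[400,0])/5+ob
e,r=fit("scene",[(64,28,70),(64,-28,70),(-8,-18,4),(64,-28,0)],q([(632,150),(525,188),(472,130),(525,260)]),[.6,.02,.2]);print("eye",e.round(4),r.tolist())
d=e[:2]-t[:2];print("eye in thr frame mm",1e3*(c*d[0]+w*d[1]),1e3*(-w*d[0]+c*d[1]))
E
```

```text
thr [ 0.4498 -0.0101  0.176 ] [[-0.6, 1.6], [0.0, -0.3], [1.9, 1.2], [-0.5, 1.3], [-0.9, -4.4]]
tcp in thr mm -9.645323622483252 -2.884092098658319
bar [0.5962 0.0168] [[-0.1, 1.1], [0.1, -1.2]]
bar in thr frame mm 148.80358484086025 0.7718027203801325
eye [0.5995 0.0191 0.2219] [[1.3, -1.8], [-0.9, -1.2], [1.0, 1.2], [-1.4, 1.9]]
eye in thr frame mm 152.40069895723087 2.5019092970091603
```

The bar sits at about x≈150 and y≈0 in the throttle frame, which is well inside the ±6 mm entrance. I'll lower to just above the board, then advance.

>>> step_arm([
  [[0,0,0,0,0,0.13,0.5],[0,0,0,0,0,0.25,0.5],[0,0,0,-0.15,0,0.25,0.5],[0,0,0,-0.3,0,0.25,0.5],[0,0,0,-0.3,0,0.25,0.5]],
])

```text
t: 9.3
tool_pos: [0.4602, -0.0103, -0.0192]
orientation: [-0.304, 3.123, -0.001]
wrist_force: [-0.4, -0.2, -3.5]
finger_gap: 0.597
grasp_force: 43.2
```

>>> step_arm([
  [[0,0,0,-0.06,0,0,0.5],[0,0,0,-0.12,0,0,0.5],[0,0,0,-0.12,0,0,0.5]],
])

```text
t: 9.68
tool_pos: [0.4661, -0.0088, -0.0195]
orientation: [-0.304, 3.124, -0.001]
wrist_force: [-0.5, 0.0, -3.5]
finger_gap: 0.601
grasp_force: 43.2
```

>>> step_arm([
  [[0,0,0,-0.05,0,0,0.5],[0,0,0,-0.1,0,0,0.5],[0,0,0,-0.1,0,0,0.5]],
])

```text
t: 10.05
tool_pos: [0.472, -0.0077, -0.0196]
orientation: [-0.304, 3.124, -0.001]
wrist_force: [-0.2, 0.5, -3.2]
finger_gap: 0.605
grasp_force: 43.2
```

>>> step_arm([
  [[0,0,0,-0.05,0,0,0.5],[0,0,0,-0.1,0,0,0.5],[0,0,0,-0.1,0,0,0.5]],
])

```text
t: 10.42
tool_pos: [0.4765, -0.0062, -0.0201]
orientation: [-0.305, 3.126, 0.001]
wrist_force: [-4.8, 0.3, -1.9]
finger_gap: 0.601
grasp_force: 43.4
```

Contact at Fx = −4.8 N, so that is the gate. The click should come about 34–37 mm further on.

>>> step_arm([
  [[0,0,0,-0.05,0,0,0.5],[0,0,0,-0.1,0,0,0.5],[0,0,0,-0.15,0,0,0.5],[0,0,0,-0.2,0,0,0.5],[0,0,0,-0.2,0,0,0.5]],
])

```text
t: 11.05
tool_pos: [0.4874, -0.0034, -0.0207]
orientation: [0.305, -3.126, -0.002]
wrist_force: [-4.9, 3.8, -3.5]
finger_gap: 0.597
grasp_force: 43.1
```

>>> step_arm([
  [[0,0,0,-0.05,0,0,0.5],[0,0,0,-0.1,0,0,0.5],[0,0,0,-0.15,0,0,0.5],[0,0,0,-0.2,0,0,0.5],[0,0,0,-0.2,0,0,0.5]],
])

```text
t: 11.68
tool_pos: [0.5004, -0.001, -0.0202]
orientation: [-0.305, 3.125, 0.001]
wrist_force: [-1.1, 5.7, -4.6]
finger_gap: 0.604
grasp_force: 43.0
```

>>> step_arm([
  [[0,0,0,-0.04,0,0,0.5],[0,0,0,-0.08,0,0,0.5],[0,0,0,-0.08,0,0,0.5]],
])

```text
t: 12.05
tool_pos: [0.507, -0.0004, -0.0193]
orientation: [-0.304, 3.122, 0.0]
wrist_force: [1.4, 6.3, -5.6]
finger_gap: 0.594
grasp_force: 42.9
```

>>> step_arm([
  [[0,0,0,-0.03,0,0,0.5],[0,0,0,-0.03,0,0,0.5]],
])

```text
t: 12.3
tool_pos: [0.509, -0.0003, -0.019]
orientation: [-0.304, 3.121, -0.0]
wrist_force: [1.6, 6.0, -2.4]
finger_gap: 0.6
grasp_force: 43.1
```

>>> step_arm([
  [[0,0,0,-0.03,0,0,0.5],[0,0,0,-0.03,0,0,0.5]],
])

```text
t: 12.55
tool_pos: [0.5106, -0.001, -0.0189]
orientation: [-0.303, 3.122, -0.003]
wrist_force: [0.0, -0.5, -3.1]
finger_gap: 0.6
grasp_force: 43.3
```

The force dropped to zero, so the gate has snapped shut. Now the tug: back off through the ~20 mm of free play, then go in small steps.

>>> step_arm([
  [[0,0,0,0.08,0,0,0.5],[0,0,0,0.16,0,0,0.5],[0,0,0,0.24,0,0,0.5],[0,0,0,0.24,0,0,0.5]],
])

```text
t: 13.05
tool_pos: [0.4945, -0.0032, -0.0197]
orientation: [-0.303, 3.125, -0.0]
wrist_force: [0.7, 0.2, -2.7]
finger_gap: 0.599
grasp_force: 43.3
```

>>> step_arm([
  [[0,0,0,0.03,0,0,0.5],[0,0,0,0.03,0,0,0.5]],
])

```text
t: 13.3
tool_pos: [0.4934, -0.0034, -0.0196]
orientation: [-0.304, 3.124, -0.001]
wrist_force: [-1.1, 0.2, -3.7]
finger_gap: 0.598
grasp_force: 43.3
```

>>> step_arm([
  [[0,0,0,0.03,0,0,0.5],[0,0,0,0.03,0,0,0.5]],
])

```text
t: 13.55
tool_pos: [0.4914, -0.0037, -0.0197]
orientation: [-0.304, 3.124, -0.0]
wrist_force: [-0.3, 0.4, -2.6]
finger_gap: 0.599
grasp_force: 43.3
```

>>> step_arm([
  [[0,0,0,0.02,0,0,0.5],[0,0,0,0.02,0,0,0.5]],
])

```text
t: 13.8
tool_pos: [0.4904, -0.004, -0.0196]
orientation: [-0.304, 3.124, -0.001]
wrist_force: [0.4, -0.3, -3.3]
finger_gap: 0.599
grasp_force: 43.3
```

>>> step_arm([
  [[0,0,0,0.02,0,0,0.5],[0,0,0,0.02,0,0,0.5]],
])

```text
t: 14.05
tool_pos: [0.4897, -0.0042, -0.0194]
orientation: [-0.303, 3.123, -0.001]
wrist_force: [1.3, 0.3, -2.7]
finger_gap: 0.595
grasp_force: 43.2
```

>>> step_arm([
  [[0,0,0,0.015,0,0,0.5],[0,0,0,0.015,0,0,0.5]],
])

```text
t: 14.3
tool_pos: [0.4896, -0.0043, -0.0192]
orientation: [-0.303, 3.122, -0.001]
wrist_force: [4.3, 2.4, -4.5]
finger_gap: 0.6
grasp_force: 43.1
```

>>> step_arm([
  [[0,0,0,0.015,0,0,0.5],[0,0,0,0.015,0,0,0.5]],
])

```text
t: 14.55
tool_pos: [0.4895, -0.0044, -0.019]
orientation: [-0.303, 3.12, -0.001]
wrist_force: [8.0, 2.2, -5.4]
finger_gap: 0.596
grasp_force: 42.9
```

>>> step_arm([
  [[0,0,0,0.012,0,0,0.5],[0,0,0,0.012,0,0,0.5],[0,0,0,0.012,0,0,0.5]],
])

```text
t: 14.92
tool_pos: [0.4894, -0.0045, -0.0187]
orientation: [-0.303, 3.119, -0.001]
wrist_force: [8.0, 3.5, -6.5]
finger_gap: 0.599
grasp_force: 42.8
```

>>> step_arm([
  [[0,0,0,0.012,0,0,0.5],[0,0,0,0.012,0,0,0.5],[0,0,0,0.012,0,0,0.5]],
])

```text
t: 15.3
tool_pos: [0.4895, -0.0047, -0.0184]
orientation: [-0.303, 3.117, -0.002]
wrist_force: [11.1, 4.3, -6.2]
finger_gap: 0.6
grasp_force: 42.8
```

The tug reached about 11.7 N and the gate holds. Now I'll relax forward to mid-play and set it down.

>>> step_arm([
  [[0,0,0,-0.06,0,0,0.5],[0,0,0,-0.13,0,0,0.5],[0,0,0,-0.18,0,0.02,0.5],[0,0,0,-0.18,0,0.04,0.5],[0,0,0,-0.18,0,0.04,0.5]],
])

```text
t: 15.92
tool_pos: [0.4967, -0.0028, -0.0221]
orientation: [-0.304, 3.124, -0.001]
wrist_force: [1.3, 0.1, -2.0]
finger_gap: 0.593
grasp_force: 43.4
```

>>> step_arm([
  [[0,0,0,0,0,0.015,0.5],[0,0,0,0,0,0.015,0.5]],
])

```text
t: 16.18
tool_pos: [0.4967, -0.0028, -0.0224]
orientation: [-0.304, 3.124, -0.001]
wrist_force: [-3.4, -0.1, 5.2]
finger_gap: 0.598
grasp_force: 44.2
```

It's seated on the board. Releasing, then lifting clear.

>>> step_arm([
  [[0,0,0,0,0,-0.01,0.65],[0,0,0,0,0,-0.01,0.8],[0,0,0,0,0,-0.01,0.85],[0,0,0,0,0,-0.1,0.85],[0,0,0,0,0,-0.4,0.85]],
])

```text
t: 16.8
tool_pos: [0.4956, -0.0026, 0.001]
orientation: [-0.304, 3.126, 0.0]
wrist_force: [0.2, 0.7, -0.9]
finger_gap: 0.852
grasp_force: 0.0
```

>>> step_arm([
  [[0,0,0,0,0,-0.5,0.85],[0,0,0,0.2,0,-1.2,0.85],[0,0,0,0.8,0,-2,0.85],[0,0,0,1,0,-2.6,0.85],[0,0,0,1,0,-2.6,0.85]],
])

```text
t: 17.42
tool_pos: [0.4396, -0.015, 0.1617]
orientation: [-0.302, 3.116, -0.005]
wrist_force: [-0.4, -0.0, -0.5]
finger_gap: 0.85
grasp_force: 0.0
```

```bash
python3 -c "
from h import *
a=env.get_image('scene');b=env.get_image('top')
c=lambda i,u,v:cv2.resize(i[v:v+100,u:u+80],None,fx=5,fy=5,interpolation=2)
cv2.imwrite('pics/b3.png',np.hstack([c(a,265,180),c(b,235,105)]))
print(env.sense()['tool_pos'],env.sense()['wrist_force'])"
```

```text
[ 0.4377697  -0.01436188  0.15786182] [-0.38860708 -0.62347277 -0.10166849]
```

View pics/b3.png

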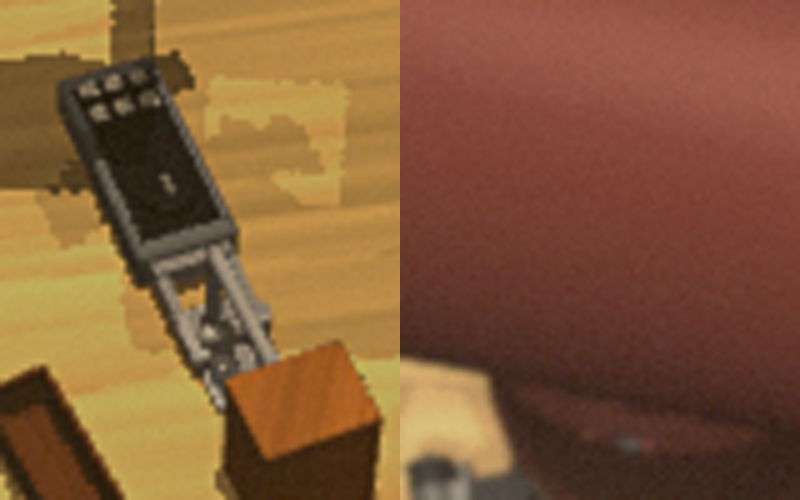

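The throttle lies flat with the bar inside the hook at crop (212,290), the gate is shut across the mouth near (220,360), and the gripper is clear. Handing in.

```bash
python3 -c "
from bench import env
print(env.close_job())"
```

```text
the job is handed in; nothing more can be done
None
```

The grey throttle is clipped onto the eye bar: the gate snapped shut, it held a tug of about 11.7 N, and the throttle lies flat and released; I handed the job in at about 17.5 s of the 66 s allowed.

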